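Cap the sensor pods and run them through the seal press

ROBOT

A 6-joint arm with a two-finger parallel gripper is mounted at the origin on a cart in front of the work surface, level with it; the furniture and walls round the work are solid. World frame = base frame: x ahead of the robot, y to its left, z up, the work surface at z = 0. Lengths are in mm, angles in rad, forces in N, time in s.
With the tool pointing down it reaches from about 325 to 850 mm from the base axis. Payload 4.4 kg.
Tool frame: the origin (TCP) lies midway between the tips of the shut fingers; the grasp point (between the pads) lies 19 mm behind it; z points along the fingers, y is the line along which they close (so a half turn about z gives the same grasp; the last joint's range is limited). The gripper opens to 94 mm and grips with 3 to 60 N. Pads are 16 mm wide; open, the fingers measure 119 mm over their backs; the gripper's body (75 mm by 177 mm) begins 78 mm behind the grasp point.
Start: joints at [-1.28, 0.207, 1.542, -0, 1.393, -0.15], TCP at [245.84, -519.798, 174.647] pointing down, gripper open.
Joint ranges: [-2.73, 2.73], [-0.86, 2.22], [0.23, 2.46], [-1.11, 4.25], [0.08, 2.63], [-2.82, 2.82]. Speed limits (rad/s): [2.79, 2.79, 3.14, 3.14, 3.14, 3.14].

INTERFACE

Orientations are given as a rotation vector (axis times angle).
In Python, from rig import robot, eyes gives the robot as it stands.
- The arm moves only by the shell command python3 -m pendant 'ROWS' [FORCE]. ROWS is JSON, a list that holds one entry, the list of rows, each a list of 7 numbers: the turn, a rotation vector about the world's x, y, z in degrees, then the shift along the world's x, y, z in cm, then the finger opening in cm, from 0 to 9.4. In form: [[[wx, wy, wz, x, y, z, gripper], ...]]. A call has 1 to 8 rows; each row shifts and turns the commanded pose from where the row before left it; what a row does not reach is not made up. A row lasts 1/8 s, in which the tool goes at most 62.5 mm and 10.7 degrees, less where a joint would pass 70% of its speed; a pose out of reach is approached as far as the arm can. A call is refused whole if a number of a shift passes 6.25 or a number of a turn 10.7, either way. A call with a gripper value outside its range is refused whole. The fingers move at their own pace and stop on an object; FORCE is the grip in N (left out, the last holds). Time passes only in rows, so rows that do not move let the fingers close. It gives the time, the measured TCP pose, the force, the opening and the grip force at its end, in the units of the state.
- robot.state(): the state, without advancing time (a new reading comes with each control period).
- eyes.snapshot(name): name is "scene" or "top"; returns the picture (400x640x3 uint8, blue, green, red); there is no depth.
- eyes.camera_model(name): a dict with "mtx" (3x3 intrinsics, pixels), "world_to_cam" (4x4, takes a point from world to camera coordinates). Camera axes: x right, y up, looking along -z (the intrinsics and any distortion apply to the point x, -y, -z); pixel columns grow to the right and rows downward; lengths in mm; the calibration is good to about 2 mm. A picture is of the moment at which its call begins. camera_model takes no time and is no camera call.
- robot.close_job(): hands the job in; it is judged then, once.
The state is a dict: "time_s": time; "joint_positions": joint angles; "qvel": joint speeds; "tau": joint torques, N m; "ee_pos": TCP position; "eef_rot": TCP orientation; "wrist_force": force on the tool from outside, world axes, zero at the start; "ft_torque": the same for the moment, N m; "gripper_width": finger opening in mm; "gripper_force": force on a finger pad.
Only numpy, scipy, OpenCV 4.12 (cv2) and the standard library are available. Lean on these libraries where they do the work, as an engineer would, in place of code of your own. Each camera call takes 0.05 s, during which the arm holds its last target. There are 200 camera calls.

TASK

Get the sensor pods sealed: stand every pod on the bench upright in a bay of the press's open tray, with its cap pressed fully home, then push the tray in until it seats. With the tray home and the press's safety cap pulled up, press the treadle right down to its stop, hold it there for five seconds and let it come back up. Finish by pushing the safety cap fully down again, and leave the other things on the bench where they are.

Things in the scene. Friction and masses are not known exactly. Their poses are not given: they have to be found in the camera images.
- pod_a: sensor pod (some may be absent): grey box 40 (own x) x 26 (own y) x 26 mm tall with a black push-on cap on a neck in the middle of its top; 0.07 to 0.13 kg. Origin at the centre of its underside, z up. A half turn makes no difference. Stands on the bench at the start.
- cap_a (a joint): cap of pod_a: height in m of the cap above its home position; 0 = pressed fully home, 0.010 = raised (as at the start). A detent holds it at either end: pressing it down takes about 5 to 6 N till it snaps home at mid-travel. The cap is captive. It is a cylinder 22 mm across and 12 mm tall; its top is 40 mm above the pod's underside when home, 50 mm when raised.
- pod_b: sensor pod (some may be absent): grey box 40 (own x) x 26 (own y) x 26 mm tall with a black push-on cap on a neck in the middle of its top; 0.07 to 0.13 kg. Origin at the centre of its underside, z up. A half turn makes no difference. Stands on the bench at the start.
- cap_b (a joint): cap of pod_b: height in m of the cap above its home position; 0 = pressed fully home, 0.010 = raised (as at the start). A detent holds it at either end: pressing it down takes about 5 to 6 N till it snaps home at mid-travel. The cap is captive. It is a cylinder 22 mm across and 12 mm tall; its top is 40 mm above the pod's underside when home, 50 mm when raised.
- pod_c: sensor pod (some may be absent): grey box 40 (own x) x 26 (own y) x 26 mm tall with a black push-on cap on a neck in the middle of its top; 0.07 to 0.13 kg. Origin at the centre of its underside, z up. A half turn makes no difference. Stands on the bench at the start.
- cap_c (a joint): cap of pod_c: height in m of the cap above its home position; 0 = pressed fully home, 0.010 = raised (as at the start). A detent holds it at either end: pressing it down takes about 5 to 6 N till it snaps home at mid-travel. The cap is captive. It is a cylinder 22 mm across and 12 mm tall; its top is 40 mm above the pod's underside when home, 50 mm when raised.
- pod_d: sensor pod (some may be absent): grey box 40 (own x) x 26 (own y) x 26 mm tall with a black push-on cap on a neck in the middle of its top; 0.07 to 0.13 kg. Origin at the centre of its underside, z up. A half turn makes no difference. Stands on the bench at the start.
- cap_d (a joint): cap of pod_d: height in m of the cap above its home position; 0 = pressed fully home, 0.010 = raised (as at the start). A detent holds it at either end: pressing it down takes about 5 to 6 N till it snaps home at mid-travel. The cap is captive. It is a cylinder 22 mm across and 12 mm tall; its top is 40 mm above the pod's underside when home, 50 mm when raised.
- tray (a joint): how far the press's tray is out, in m: 0 = seated home in its detent, 0.15 = fully out; starts 0.132 to 0.15. Slides with about 1.5 N friction; a ball detent near home needs about 5 N to pass and then draws the tray home over the last 3 mm. Nothing else holds the open tray.
- press: seal press fixed to the bench: low grey housing 190 (x) x 160 (y) x 61 mm tall, a crosshead on the rear of its roof reaching 105 mm. Origin: centre of its underside; x points inward, the tray comes out toward -x, wholly in front of the housing at the start. Its mouth's lintel is 47 mm above the tray floor: pods with caps home (40 mm) pass, with raised caps (50 mm) they do not.
- tray_floor (a point): centre of the tray's inner floor, 8 mm above the bench; moves with the tray, axes as the press's. Inside 120 (x) x 144 mm (y). Three dividers along x, 14 mm tall, 3 mm thick, at y -36, 0, 36 mm make four bays 33 mm wide, centred at y -54, -18, 18, 54 mm; a pod stands in a bay with its 40 mm length along x. Side and back walls rise 18 mm, the front panel 46 mm above the floor.
- tray_front (a point): centre of the outer face of the tray's flat front panel (156 mm wide, from 4 to 54 mm above the bench), the face to push; moves with the tray
- treadle (a joint): angle of the treadle in rad: 0 = up, 0.24 = down at its stop. It springs back up; pressing at the pad takes about 3.5 N at first and 12 N at the stop. A 0.4 m tall blue cabinet stands at the back between treadle and press (from about 0.62 m ahead of the robot, y 0.13 to 0.35): cross in front of it.
- treadle_pad (a point): centre of the top of the ribbed rubber pad (60 x 60 mm) on the sloping treadle plate, 88 mm from its hinge; the hinge axis lies 17 mm above the bench on the far side and the pad sinks about 20 mm to the stop; moves with the treadle; y along the hinge, the hinge toward +x. Fixed base 150 x 92 mm
- safety (a joint): safety cap of the press: height in m of the cap above its lowest position; 0 = pushed down (safe, as at the start), 0.010 = pulled up (press released). Held at either end by a detent of about 5 to 6 N that snaps over at mid-travel; it cannot come off.
- safety_top (a point): centre of the top of the safety cap: black upright cylinder 24 mm across and 24 mm tall on top of a grey box 54 x 54 x 30 mm fixed to the bench; the cap's top is 56 mm above the bench when down, 66 mm when up (its underside 2 or 12 mm above the box). Moves with the cap.
- part_box: bystander: small white cardboard part box, 39x55x30 mm; leave it where it is. Origin at the centre of its underside
- terminals: bystander: green terminal strip, 14x52x17 mm; leave it where it is. Origin at the centre of its underside
- usb_stick: bystander: black usb stick, 18x52x9 mm; leave it where it is. Origin at the centre of its underside
- spool: bystander: solder spool, 64 across, 39 tall mm; leave it where it is. Origin at the centre of its underside
- relay: bystander: black relay cube, 22x28x24 mm; leave it where it is. Origin at the centre of its underside
- hex_keys: bystander: yellow folding hex key set, 30x88x21 mm; leave it where it is. Origin at the centre of its underside
Not all that is in view belongs to the job. Leave any blue look-alike of the pod_c alone. What is shaped like the pod_b but turquoise is not meant.

How it is judged (in metres and radians):
On the way, in this order (a step that is already met when the one before it is completed fails the run):
1. every pod stands upright in the tray with its cap fully home (x of pod_a in the frame of tray_floor between -0.056 and 0.056 m and y of pod_a in the frame of tray_floor between -0.07 and 0.07 m and z of pod_a in the frame of tray_floor between -0.004 and 0.004 m and angle between each of pod_a, pod_b, pod_c, pod_d's own z axis and vertical below 0.12 rad and value of joint each of cap_a, cap_b, cap_c, cap_d below 0.002 m and x of pod_b in the frame of tray_floor between -0.056 and 0.056 m and y of pod_b in the frame of tray_floor between -0.07 and 0.07 m and z of pod_b in the frame of tray_floor between -0.004 and 0.004 m and x of pod_c in the frame of tray_floor between -0.056 and 0.056 m and y of pod_c in the frame of tray_floor between -0.07 and 0.07 m and z of pod_c in the frame of tray_floor between -0.004 and 0.004 m and x of pod_d in the frame of tray_floor between -0.056 and 0.056 m and y of pod_d in the frame of tray_floor between -0.07 and 0.07 m and z of pod_d in the frame of tray_floor between -0.004 and 0.004 m), for 0.2 s.
2. the tray is seated home (value of joint tray below 0.003 m), for 0.2 s.
3. with the tray home and the safety cap up, the treadle is held down at its stop for 4 s (value of joint tray below 0.003 m and value of joint safety above 0.007 m and value of joint treadle above 0.215 rad), for 4 s.
4. with the treadle up again, the safety cap is pushed fully down (value of joint safety below 0.002 m and value of joint treadle below 0.05 rad), for 0.2 s.
At the end, for the whole second after the job is handed in: every pod stands upright (within 7 degrees) on the tray's floor with its cap within 2 mm of home, the tray is within 3 mm of home, the treadle is up again, the safety cap is within 2 mm of fully down and nothing moves (all of step 1 and value of joint tray below 0.003 m and value of joint treadle below 0.03 rad and value of joint safety below 0.002 m and linear speed of each of pod_a, pod_b, pod_c, pod_d below 0.02 m/s); the robot touches nothing.
It fails at once if the treadle is pressed down while the tray is out (value of joint treadle above 0.12 rad and value of joint tray above 0.02 m).
It fails at once if the treadle is pressed down while the safety cap is down (value of joint treadle above 0.12 rad and value of joint safety below 0.004 m).
It fails at once if a bystander is shoved more than 6 cm or knocked over (distance of any of part_box, terminals, usb_stick, spool, relay, hex_keys from where it was at the start of the episode above 0.06 m or angle between any of part_box, terminals, usb_stick, spool, relay, hex_keys's own z axis and vertical above 0.8 rad).
Of pod_a, pod_b, pod_c, pod_d only 2 to 4 are there at a start; the rules pass over those that are not, and their reading is None.
At some moment in a run one of pod_a, pod_b, pod_c, pod_d may be knocked a few centimetres aside while the robot is not near it.
Once in a run the grip may slacken for a moment while it holds something.
It also fails if it takes over 210 s, if anything falls off the work surface, if the arm or the gripper's body presses on something with over 40 N, if the wrist force passes 120 N, or if a joint passes its speed limit or range.

## Working session

There is one attempt and no reset: what is moved stays moved. The work goes in short steps, Python scripts to look and compute and a shell command to move; the robot and the scene stay as the last step left them, time stands still between calls to the robot, and variables do not carry over. Pictures are saved under pics/ and viewed, at most 14 in all, crops included, and the job is handed in when it is done.

```bash
ls; mkdir -p pics
python3 - <<'E'
from rig import robot, eyes
import cv2
for n in("top","scene"):
    im=eyes.snapshot(n); cv2.imwrite(f"pics/{n}0.png",im)
    m=eyes.camera_model(n);print(n,{k:(v.tolist() if hasattr(v,'tolist') else v) for k,v in m.items()})
print(robot.state())
E
```

```text
pics
top {'mtx': [[393.0551846749171, 0.0, 317.0506995657008], [0.0, 393.0551846749171, 200.58297374377537], [0.0, 0.0, 1.0]], 'world_to_cam': [[-0.01495347339445086, -0.9998767473479555, 0.004783695884370035, 96.8231183151313], [0.9863030809510722, -0.01396417304377145, 0.16435094881875903, -545.3363161379416], [-0.16426389177133296, 0.007175791529601208, 0.9863903293707108, -1045.7020988950014], [0.0, 0.0, 0.0, 1.0]]}
scene {'mtx': [[430.83773029960713, 0.0, 325.021790237259], [0.0, 430.83773029960713, 204.73101392705078], [0.0, 0.0, 1.0]], 'world_to_cam': [[-0.5165530966044399, -0.8562251131890788, 0.007173139669156331, 339.08447435377343], [0.5025929142170301, -0.2964062263519395, 0.8121229657869772, -287.9229432567617], [-0.6932339150439749, 0.4231098019712518, 0.5834422289384364, -859.2571888226325], [0.0, 0.0, 0.0, 1.0]]}
{'time_s': 0.1, 'joint_positions': array([-1.27948886e+00,  2.07345672e-01,  1.54276693e+00, -1.83786711e-05,
        1.39353682e+00, -1.50479903e-01]), 'qvel': array([-0.00173104, -0.00065995, -0.00228131, -0.00106077,  0.00099941,
       -0.00224645]), 'tau': array([-9.39666679e-04, -3.71868575e+01, -2.82293755e+01,  7.00169709e-02,
        3.12378479e-02, -4.46331433e-05]), 'ee_pos': array([ 245.61015254, -519.03418498,  173.62177278]), 'eef_rot': array([-3.06325662e+00, -6.87883976e-01,  2.55476983e-04]), 'wrist_force': array([ 0.53253538,  0.24826231, -0.08279797]), 'ft_torque': array([ 0.0205172 , -0.02050082, -0.0136536 ]), 'gripper_force': 0.0, 'gripper_width': 93.98475796893976}
```

View pics/top0.png

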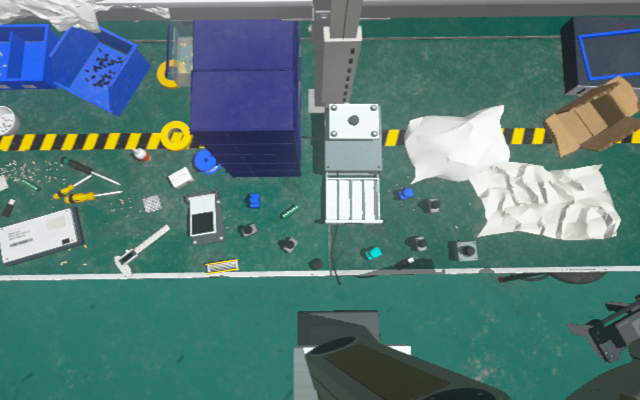

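View pics/scene0.png

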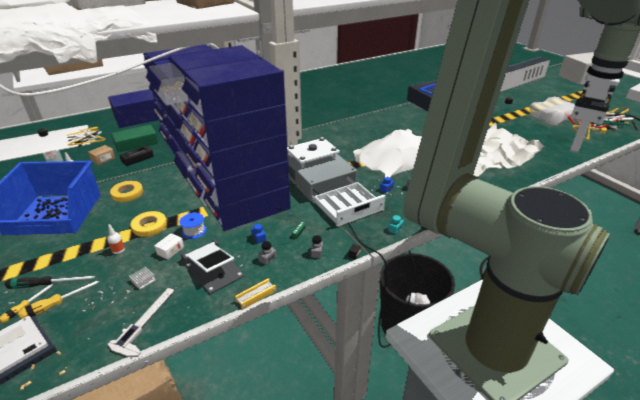

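Top view: there are 4 grey pods, at about (249,231), (290,244), (432,206) and (420,243). The safety box is at (466,251), the tray at (353,200) and the treadle at (204,217). The blue (254,201), (404,193) and turquoise (374,253) look-alikes stay put. Next, a closer crop.

Run:
```python
import cv2,numpy as np
im=cv2.imread("pics/top0.png")
a=cv2.resize(im[180:280,230:330],None,fx=4,fy=4,interpolation=cv2.INTER_CUBIC)
b=cv2.resize(im[180:280,390:490],None,fx=4,fy=4,interpolation=cv2.INTER_CUBIC)
cv2.imwrite("pics/c1.png",np.hstack([a,b]))
a=cv2.resize(im[95:235,315:395],None,fx=4,fy=4,interpolation=cv2.INTER_CUBIC)
b=cv2.resize(im[175:265,180:270],None,fx=4,fy=4,interpolation=cv2.INTER_CUBIC)
b=np.vstack([b,np.zeros((200,360,3),np.uint8)])
cv2.imwrite("pics/c2.png",np.hstack([a,b]))
```

```text
(no output)
```

View pics/c1.png

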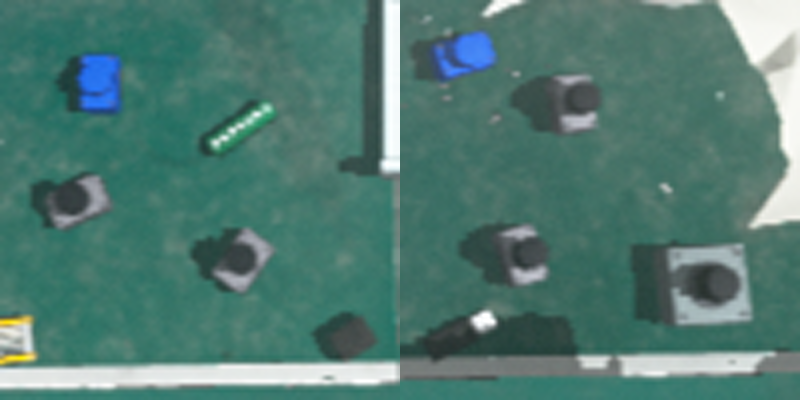

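View pics/c2.png

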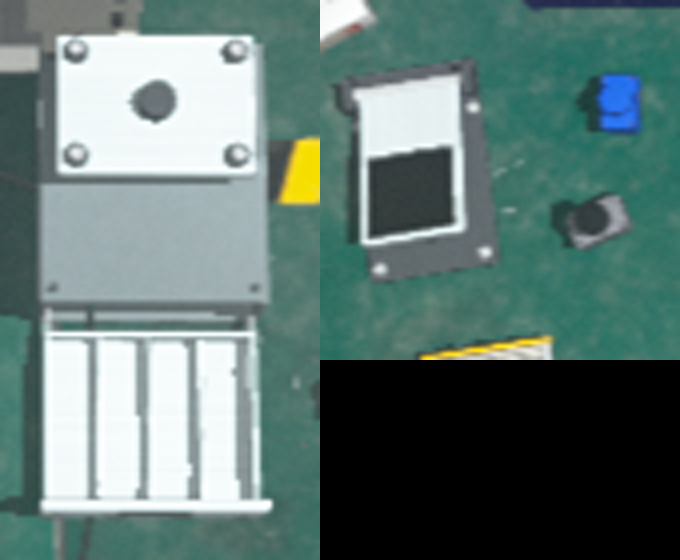

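Crops: pod caps are at crop pixels (71,198) and (241,257) on the left, and (582,98) and (530,250) on the right. The safety cap is at (719,284), and the tray and pad corners are clear.

```bash
cat > h.py <<'E'
import numpy as np, cv2
from rig import robot, eyes
def P(n,pts):
    m=eyes.camera_model(n); K=np.array(m["mtx"]);T=np.array(m["world_to_cam"])
    c=(np.c_[np.atleast_2d(pts),np.ones(len(np.atleast_2d(pts)))]@T.T)[:,:3]*[1,-1,-1]
    u=c@K.T; return u[:,:2]/u[:,2:]
def W(n,uv,z):
    m=eyes.camera_model(n); K=np.array(m["mtx"]);T=np.array(m["world_to_cam"])
    R,t=T[:3,:3],T[:3,3]; o=-R.T@t
    d=R.T@(np.linalg.inv(K)@[uv[0],uv[1],1]*[1,-1,-1])
    return o+d*(z-o[2])/d[2]
def pod(x,y,a,z=0,h=50):
    c,s=np.cos(np.radians(a)),np.sin(np.radians(a))
    b=[[x+c*i-s*j,y+s*i+c*j,k] for k in(z,z+26) for i,j in((20,13),(-20,13),(-20,-13),(20,-13))]
    q=[[x+11*np.cos(t),y+11*np.sin(t),z+h] for t in np.linspace(0,2*np.pi,24)]
    return b,q
def drawpod(im,n,f,off,p,col=(0,0,255)):
    b,q=pod(*p)
    g=lambda v:np.round(((P(n,v)-off+.5)*f-.5)).astype(int)
    bb=g(b); cv2.polylines(im,[bb[:4],bb[4:],g(q)],True,col,1)
def st():
    s=robot.state(); r=cv2.Rodrigues(s["eef_rot"])[0]
    print(round(s["time_s"],1),s["ee_pos"].round(1),"ty",round(np.degrees(np.arctan2(r[1,1],r[0,1])),1),"tz",r[:,2].round(3),"F",s["wrist_force"].round(1),"w",round(s["gripper_width"],1),"gf",round(s["gripper_force"],1))
E
python3 - <<'E'
from h import *
def c1(x,y): return ((x+.5)/4-.5+(230 if x<400 else 290),(y+.5)/4-.5+180)
def c2(x,y): return ((x+.5)/4-.5+315,(y+.5)/4-.5+95)
def c3(x,y): return ((x-320+.5)/4-.5+180,(y+.5)/4-.5+175)
for p in((71,198),(241,257),(582,98),(530,250)): print("cap",W("top",c1(*p),50).round(1))
def ang(a,b): 
    d=W("top",c1(*b),26)-W("top",c1(*a),26); return np.degrees(np.arctan2(d[1],d[0])).round(1),np.linalg.norm(d).round(1)
print(ang((58,228),(110,206)),ang((210,268),(240,228)),ang((243,292),(273,253)),ang((600,130),(598,73)),ang((549,280),(535,222)),ang((510,287),(495,230)))
print("safety",W("top",c1(719,284),56).round(1))
for p in((42,508),(270,508)):print("front",W("top",c2(*p),54).round(1))
for p in((40,302),(268,302)):print("roof",W("top",c2(*p),61).round(1))
for p in((93,336),(93,500),(142,336),(142,500),(191,336)):print("div",W("top",c2(*p),22).round(1))
for p in((368,158),(450,147),(455,228),(370,237)):print("pad",W("top",c3(*p),37).round(1))
E
```

```text
cap [469.7 280.   50. ]
cap [427.9 164.4  50. ]
cap [ 531.3 -237.    50. ]
cap [ 427.4 -194.9   50. ]
(np.float64(-67.7), np.float64(38.9)) (np.float64(-37.3), np.float64(34.4)) (np.float64(-38.2), np.float64(33.8)) (np.float64(-1.8), np.float64(40.7)) (np.float64(10.3), np.float64(40.9)) (np.float64(11.7), np.float64(40.3))
safety [ 402.4 -319.3   56. ]
front [486.7  67.8  54. ]
front [484.4 -87.8  54. ]
roof [629.2  66.7  61. ]
roof [627.  -91.2  61. ]
div [613.3  28.2  22. ]
div [495.4  31.   22. ]
div [612.9  -6.9  22. ]
div [494.9  -3.5  22. ]
div [612.4 -41.9  22. ]
pad [514.8 437.4  37. ]
pad [521.7 380.8  37. ]
pad [465.3 375.7  37. ]
pad [460. 434.  37.]
```

```bash
cat > ov.py <<'E'
from h import *
def ov(n,im,pods,tray,f,off,wh):
    a=im[off[1]:off[1]+wh[1],off[0]:off[0]+wh[0]]
    a=cv2.resize(a,None,fx=f,fy=f,interpolation=cv2.INTER_CUBIC)
    for p in pods: drawpod(a,n,f,off,p)
    if tray:
        x,y,yaw=tray; c,s=np.cos(np.radians(yaw)),np.sin(np.radians(yaw))
        w=lambda i,j,k:[x+c*i-s*j,y+s*i+c*j,k]
        L=[[w(-60,j,22),w(60,j,22)] for j in(-36,0,36)]+[[w(-60,-72,8),w(60,-72,8),w(60,72,8),w(-60,72,8),w(-60,-72,8)]]
        for l in L: cv2.polylines(a,[np.round((P(n,l)-off+.5)*f-.5).astype(int)],False,(0,0,255),1)
    return a
E
python3 - <<'E'
from ov import *
pods=[(469.7,280,-67.7),(427.9,164.4,-38),(531.3,-237,-1.8),(427.4,-194.9,11)]
tr=(554,-10,-.8)
im=cv2.imread("pics/top0.png"); z=cv2.imread("pics/scene0.png")
A=np.hstack([ov("top",im,pods,tr,4,(232,192),(80,72)),ov("top",im,pods,tr,4,(402,188),(80,72))])
B=np.hstack([ov("scene",z,pods,tr,4,(245,185),(160,76))])
cv2.imwrite("pics/o1.png",np.vstack([A,B]))
E
```

```text
(no output)
```

View pics/o1.png

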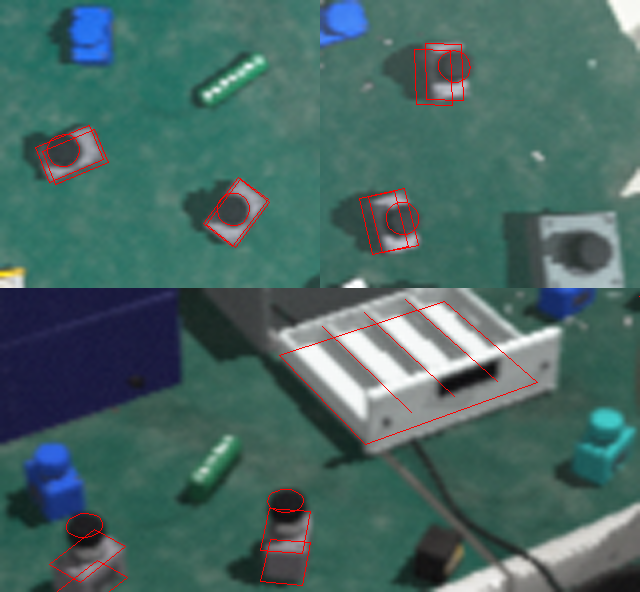

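```bash
python3 -m pendant '[[[0,0,9.46,2.27,4.05,-1,7],[0,0,9.46,2.27,4.05,-1,7],[0,0,9.46,2.27,4.05,-1,7],[0,0,9.46,2.27,4.05,-1,7],[0,0,9.46,2.27,4.05,-1,7],[0,0,9.46,2.27,4.05,-1,7],[0,0,9.46,2.27,4.05,-1,7],[0,0,9.46,2.27,4.05,-1,7]]]' 25; python3 -m pendant '[[[0,0,0,0,0,0,7]]]'; python3 -c "
from h import *
st()"
```

```text
time_s: 1.1
ee_pos: [427.7, -194.2, 94.1]
eef_rot: [-1.992, -2.429, 0.0]
wrist_force: [-0.2, -1.0, -0.9]
gripper_width: 70.1
gripper_force: 0.0
time_s: 1.23
ee_pos: [427.2, -192.6, 93.3]
eef_rot: [-1.991, -2.426, -0.0]
wrist_force: [-0.5, 0.6, 0.0]
gripper_width: 69.9
gripper_force: 0.0
1.2 [ 427.2 -192.6   93.3] ty 11.3 tz [-0.002  0.002 -1.   ] F [-0.5  0.6  0. ] w 69.9 gf 0.0
```

```bash
python3 -m pendant '[[[0,0,0,0,0,-4,7],[0,0,0,0,0,-4,7],[0,0,0,0,0,-1,7],[0,0,0,0,0,0,7],[0,0,0,0,0,0,3],[0,0,0,0,0,0,3],[0,0,0,0,0,0,3],[0,0,0,0,0,0,3]]]' 25;  python3 -c "
from h import *
st()"
```

```text
time_s: 2.22
ee_pos: [427.7, -196.0, 5.1]
eef_rot: [1.998, 2.423, 0.0]
wrist_force: [-0.8, 0.1, 1.5]
gripper_width: 33.6
gripper_force: 0.0
2.2 [ 427.7 -196.     5.1] ty 11.0 tz [ 0.001 -0.001 -1.   ] F [-0.8  0.1  1.5] w 33.6 gf 0.0
```

```bash
python3 -m pendant '[[[0,0,0,0,0,0,3]]]'
python3 - <<'E'
from ov import *
st()
t=eyes.snapshot("top"); s=eyes.snapshot("scene")
cv2.imwrite("pics/t1.png",t);cv2.imwrite("pics/s1.png",s)
A=ov("top",t,[],None,4,(390,180),(100,100));B=ov("scene",s,[],None,4,(330,170),(100,100))
cv2.imwrite("pics/o2.png",np.hstack([A,B]))
E
```

```text
time_s: 2.35
ee_pos: [427.5, -195.8, 4.7]
eef_rot: [1.998, 2.424, -0.0]
wrist_force: [-0.2, 0.1, 0.5]
gripper_width: 30.3
gripper_force: 0.0
2.4 [ 427.5 -195.8    4.7] ty 11.0 tz [ 0. -0. -1.] F [-0.2  0.1  0.5] w 30.3 gf 0.0
```

View pics/o2.png

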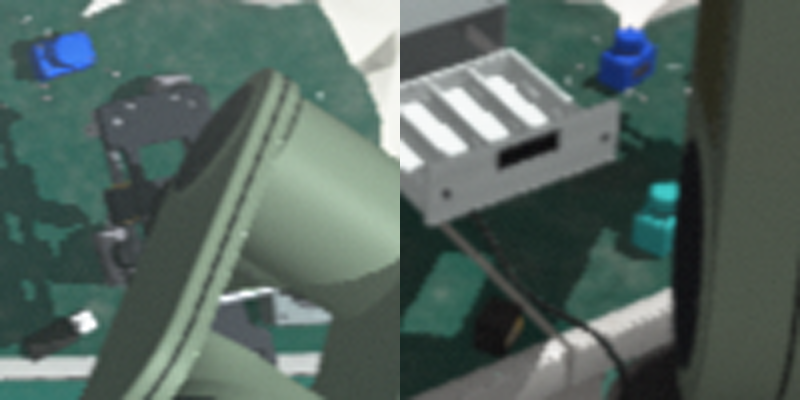

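Run:
```python
from h import *
print((P("top",[[427.5,-195.8,z] for z in(5,25,60,100)])-[390,180])*4)
for u in((120,250),(118,232)):
    print(W("top",(390+u[0]/4,180+u[1]/4),26))
print(robot.state()["joint_positions"])
```

```text
[[112.74974284 252.12725053]
 [120.19137032 250.46322646]
 [133.88190347 247.40188312]
 [150.66449293 243.64912435]]
[ 427.76737356 -195.41859852   26.        ]
[ 440.25186055 -194.74970871   26.        ]
[-6.13826323e-01  2.08152930e-01  1.93751939e+00  1.54057408e-05
  9.96026818e-01 -8.05817873e-01]
```

```bash
python3 -m pendant '[[[0,0,0,0,0,0,0.5],[0,0,0,0,0,0,0.5],[0,0,0,0,0,0,0.5],[0,0,0,0,0,0,0.5]]]' 25;  python3 - <<'E'
from ov import *
st()
t=eyes.snapshot("top"); cv2.imwrite("pics/t2.png",t)
cv2.imwrite("pics/o3.png",ov("top",t,[(427.4,-194.9,11)],None,8,(400,210),(60,60)))
E
```

```text
time_s: 2.95
ee_pos: [427.4, -195.7, 4.5]
eef_rot: [-1.998, -2.424, -0.0]
wrist_force: [-0.4, -0.1, -0.3]
gripper_width: 21.1
gripper_force: 25.0
3.0 [ 427.4 -195.7    4.5] ty 11.0 tz [-0.  0. -1.] F [-0.4 -0.1 -0.3] w 21.1 gf 25.0
```

View pics/o3.png

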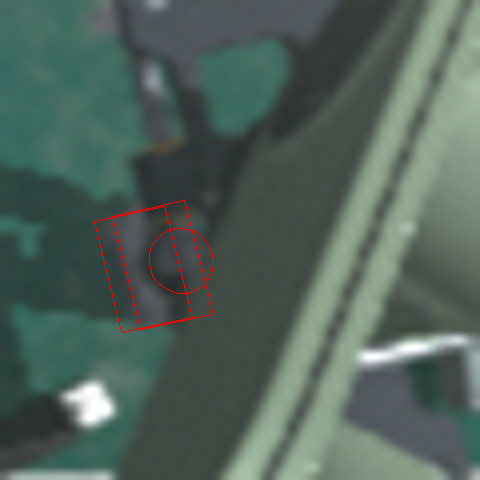

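The reading is odd: the gripper holds something at 21 mm with 25 N. I'll lift and look.

```bash
python3 -m pendant '[[[0,0,0,0,0,2,0.5],[0,0,0,0,0,2,0.5],[0,0,0,0,0,4,0.5],[0,0,0,0,2,4,0.5],[0,0,0,2,4,0,0.5],[0,0,0,2,4,0,0.5],[0,0,0,2,4,0,0.5],[0,0,0,0,0,0,0.5]]]' 25;  python3 - <<'E'
from ov import *
st(); p=robot.state()["ee_pos"]
t=eyes.snapshot("top"); s=eyes.snapshot("scene"); cv2.imwrite("pics/t3.png",t)
u=P("scene",p)[0].astype(int); v=P("top",p)[0].astype(int);print(u,v)
A=ov("top",t,[],None,4,(v[0]-20,180),(90,100));B=ov("scene",s,[],None,4,(u[0]-50,u[1]-50),(100,100))
cv2.imwrite("pics/o4.png",np.hstack([A,B]))
E
```

```text
time_s: 4.0
ee_pos: [488.1, -53.4, 124.5]
eef_rot: [-1.993, -2.428, -0.001]
wrist_force: [-0.2, 0.2, -0.8]
gripper_width: 21.0
gripper_force: 25.0
4.0 [488.1 -53.4 124.5] ty 11.3 tz [ 0.     0.001 -1.   ] F [-0.2  0.2 -0.8] w 21.0 gf 25.0
[375 176] [373 217]
```

View pics/o4.png

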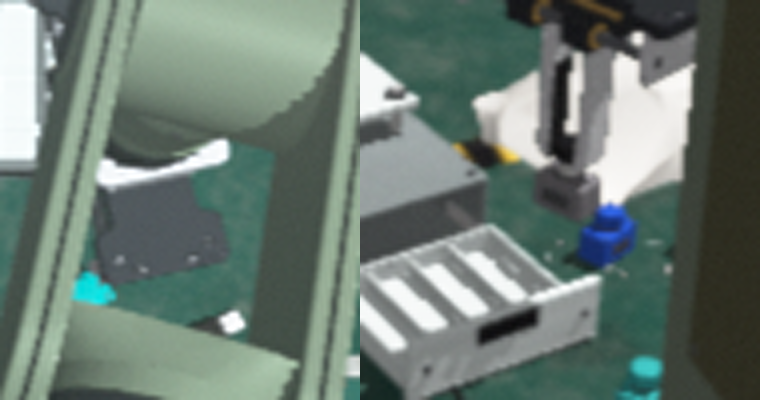

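Run:
```python
from h import *
im=cv2.imread("pics/top0.png")
for r in (185,195,205,215):
    print(r,im[r,320:388].sum(1)//3)
print(P("top",[[554,-11+d,z] for d,z in((78,26),(72,26),(72,8),(36,22),(0,22),(-36,22),(-72,8),(-72,26),(-75,26))]).round(1))
```

```text
185 [106  93  73  72  73 114 224 252 249 248 248 248 248 249 249 251 233 158
 144 218 251 250 249 249 249 249 250 251 234 162 152 162 225 250 250 249
 249 249 249 249 250 233 159 150 230 252 249 248 248 248 248 249 250 232
 158 150 175 198 201 163 104  95  99 103 101 102 102 101]
195 [ 93  74  70  71  70 115 223 251 248 248 248 248 248 248 249 250 233 157
 146 231 254 250 249 249 249 249 250 251 234 163 152 156 224 251 250 250
 249 249 249 250 251 234 161 150 189 238 249 250 249 249 249 249 251 233
 162 150 148 157 205 196 108  94  97  97  98 101 103 100]
205 [ 88  71  73  73  74 112 222 251 250 249 249 249 249 249 249 251 234 158
 156 233 253 249 249 249 249 249 249 250 251 234 160 159 227 251 250 249
 249 249 249 249 251 233 160 145 157 223 249 249 248 248 248 249 250 231
 158 148 144 142 222 229 119 100  99  98  94  95  96  97]
215 [ 91  71  68  69  69 111 221 251 249 248 248 248 248 248 249 249 232 157
 149 211 247 249 249 249 249 249 249 249 251 234 160 168 233 252 250 249
 249 249 249 249 250 233 159 148 154 229 252 249 249 249 249 249 250 250
 226 156 147 143 216 231 140  99  97  95  97  92  93  94]
[[324.7 199. ]
 [326.8 199. ]
 [326.7 200. ]
 [339.5 199.1]
 [352.2 198.9]
 [364.9 198.7]
 [376.8 199.3]
 [377.7 198.3]
 [378.8 198.3]]
```

```bash
python3 -m pendant '[[[0,0,-6,3.3,-0.4,0,0.5],[0,0,-5.9,3.3,-0.5,-2,0.5],[0,0,0,0,0,-3,0.5],[0,0,0,0,0,0,0.5],[0,0,0,0,0,0,0.5]]]' 25;  python3 - <<'E'
from ov import *
st(); p=robot.state()["ee_pos"]
s=eyes.snapshot("scene")
u=P("scene",p)[0].astype(int)
z=p[2]-4.5
a=ov("scene",s,[(554,-65,-.9,z)],(554,-11,-.9),5,(u[0]-70,u[1]-50),(140,110))
cv2.imwrite("pics/o5.png",a)
E
```

```text
time_s: 4.72
ee_pos: [553.3, -65.8, 75.3]
eef_rot: [2.24, 2.202, 0.0]
wrist_force: [0.5, 0.2, -0.1]
gripper_width: 21.1
gripper_force: 25.0
4.7 [553.3 -65.8  75.3] ty -1.0 tz [ 0. -0. -1.] F [ 0.5  0.2 -0.1] w 21.1 gf 25.0
```

View pics/o5.png

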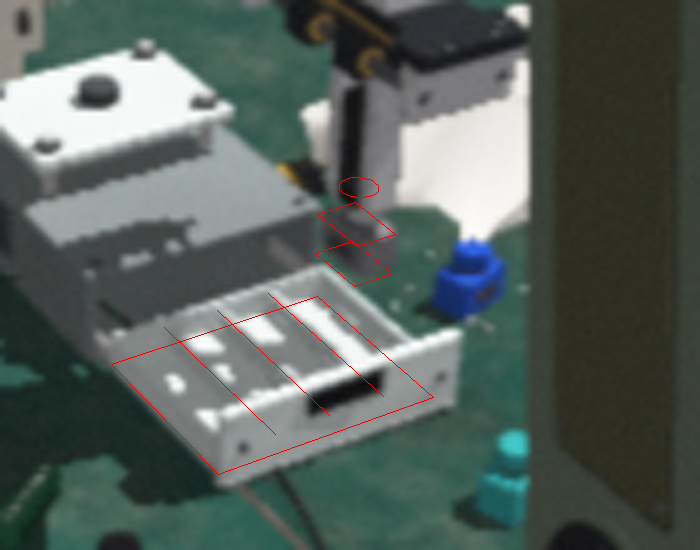

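```bash
python3 -m pendant '[[[0,0,0,0,0,-2.5,0.5],[0,0,0,0,0,-2.5,0.5],[0,0,0,0,0,-0.8,0.5],[0,0,0,0,0,0,0.5]]]' 25; python3 -m pendant '[[[0,0,0,0,0,-0.2,0.5],[0,0,0,0,0,0,0.5]]]';python3 -m pendant '[[[0,0,0,0,0,-0.2,0.5],[0,0,0,0,0,0,0.5]]]'
```

```text
time_s: 5.28
ee_pos: [553.8, -65.0, 17.3]
eef_rot: [2.239, 2.203, 0.001]
wrist_force: [-0.1, -0.7, -1.1]
gripper_width: 21.1
gripper_force: 25.0
time_s: 5.52
ee_pos: [554.2, -65.0, 15.6]
eef_rot: [2.238, 2.203, 0.001]
wrist_force: [0.5, 0.1, -1.6]
gripper_width: 21.1
gripper_force: 25.0
time_s: 5.78
ee_pos: [553.4, -64.8, 12.7]
eef_rot: [-2.239, -2.204, 0.0]
wrist_force: [-0.7, -0.5, -1.0]
gripper_width: 21.1
gripper_force: 25.0
```

```bash
for i in 1 2 3 4 5; do :; done; python3 -m pendant '[[[0,0,0,0,0,-0.2,0.5],[0,0,0,0,0,0,0.5]]]'|sed -n 2,4p;python3 -m pendant '[[[0,0,0,0,0,-0.2,0.5],[0,0,0,0,0,0,0.5]]]'|sed -n 2,4p;python3 -m pendant '[[[0,0,0,0,0,-0.2,0.5],[0,0,0,0,0,0,0.5]]]'|sed -n 2,4p
```

```text
ee_pos: [554.0, -64.9, 11.3]
eef_rot: [2.238, 2.203, 0.001]
wrist_force: [-1.3, 0.5, 4.8]
ee_pos: [554.1, -64.9, 8.7]
eef_rot: [2.238, 2.203, 0.001]
wrist_force: [1.1, 0.4, 2.6]
ee_pos: [552.4, -64.7, 5.6]
eef_rot: [-2.238, -2.203, 0.002]
wrist_force: [-0.7, 1.0, -1.2]
```

```bash
python3 -m pendant '[[[0,0,0,0,0,-0.2,0.5],[0,0,0,0,0,0,0.5]]]'|sed -n 2,4p;python3 -m pendant '[[[0,0,0,0,0,-0.2,0.5],[0,0,0,0,0,0,0.5]]]'|sed -n 2,4p;python3 -m pendant '[[[0,0,0,0,0,-0.1,0.5],[0,0,0,0,0,0,0.5]]]'|sed -n 2,4p
```

```text
ee_pos: [552.7, -64.7, 3.9]
eef_rot: [-2.238, -2.203, 0.001]
wrist_force: [0.7, 0.2, -0.9]
ee_pos: [554.1, -64.8, 3.5]
eef_rot: [2.238, 2.203, 0.001]
wrist_force: [-1.7, -0.2, 4.2]
ee_pos: [555.0, -64.9, 3.4]
eef_rot: [2.237, 2.202, 0.003]
wrist_force: [-1.4, 1.7, 8.3]
```

```bash
python3 -m pendant '[[[0,0,0,0,0,0,5],[0,0,0,0,0,0,5],[0,0,0,0,0,0,5],[0,0,0,0,0,3,5],[0,0,0,0,0,6,5],[0,0,0,-3,-5,0,5],[0,0,0,-3,-5,0,5],[0,0,0,-3,-5,0,5]]]'; python3 -m pendant '[[[0,0,0,-4,-3,0,5],[0,0,0,-4,-3,0,5],[0,0,0,0,0,0,5]]]'
python3 - <<'E'
from ov import *
st(); p=robot.state()["ee_pos"]
t=eyes.snapshot("top");s=eyes.snapshot("scene");cv2.imwrite("pics/t4.png",t);cv2.imwrite("pics/s4.png",s)
a=ov("top",t,[(469.7,280,-67.7),(427.9,164.4,-38),(531.3,-237,-1.8),(554,-65,-.9,8,40)],(554,-11,-.9),4,(230,160),(120,100))
b=ov("top",t,[(531.3,-237,-1.8),(554,-65,-.9,8,40)],(554,-11,-.9),4,(350,160),(80,100))
cv2.imwrite("pics/o6.png",np.hstack([a,b]))
E
```

```text
time_s: 8.28
ee_pos: [462.7, -216.2, 91.9]
eef_rot: [2.237, 2.204, -0.0]
wrist_force: [0.9, -0.2, 0.1]
gripper_width: 49.9
gripper_force: 0.0
time_s: 8.65
ee_pos: [381.3, -276.5, 91.5]
eef_rot: [-2.245, -2.198, 0.001]
wrist_force: [-0.5, 0.4, -0.3]
gripper_width: 49.7
gripper_force: 0.0
8.7 [ 381.3 -276.5   91.5] ty -1.2 tz [-0.001 -0.    -1.   ] F [-0.5  0.4 -0.3] w 49.7 gf 0.0
```

View pics/o6.png

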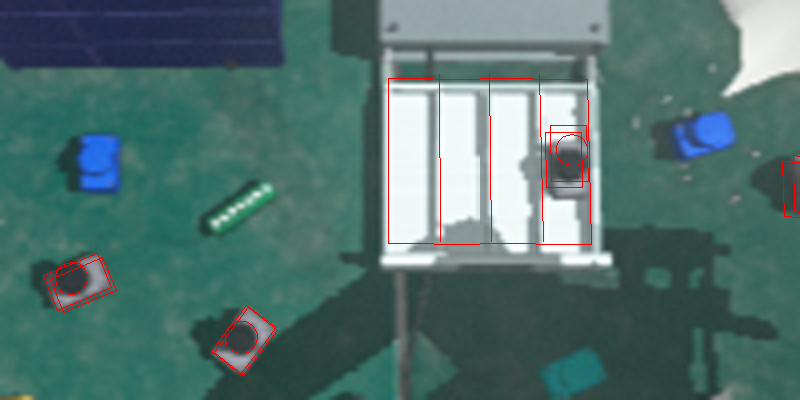

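Pod D stands upright in the right-hand bay with its cap at crop (568,160), home. Pods A and B match their outlines and have not moved. I'll check pod C numerically against the first picture.

```bash
cat > chk.py <<'E'
from h import *
import sys
def chk(xy,img=None):
    t=eyes.snapshot("top") if img is None else img
    r=cv2.imread("pics/top0.png")
    for p in xy:
        u,v=P("top",[[*p,26]])[0].round().astype(int)
        tp=r[v-12:v+12,u-12:u+12]; w=t[v-26:v+26,u-26:u+26]
        m=cv2.matchTemplate(w,tp,cv2.TM_CCOEFF_NORMED);_,k,_,l=cv2.minMaxLoc(m)
        print(p,"score",round(k,2),"shift px",np.array(l)-14)
E
python3 - <<'E'
from chk import *
chk([(531.3,-237),(427.9,164.4),(469.7,280)],cv2.imread("pics/t4.png"))
st()
E
```

```text
(531.3, -237) score 1.0 shift px [0 0]
(427.9, 164.4) score 0.86 shift px [0 0]
(469.7, 280) score 1.0 shift px [0 0]
8.8 [ 383.5 -274.9   91.7] ty -1.0 tz [ 0.001  0.    -1.   ] F [ 0.4 -0.3 -0.1] w 49.9 gf 0.0
```

```bash
python3 -m pendant '[[[0,0,0,4.9,1.3,0,5],[0,0,0,4.9,1.3,0,5],[0,0,0,5,1.2,0,5],[0,0,0,0,0,-4,5],[0,0,0,0,0,-4,5],[0,0,0,0,0,-0.6,5],[0,0,0,0,0,0,5],[0,0,0,0,0,0,5]]]' 30; python3 -m pendant '[[[0,0,0,0,0,0,0.5],[0,0,0,0,0,0,0.5],[0,0,0,0,0,0,0.5],[0,0,0,0,0,0,0.5],[0,0,0,0,0,0,0.5]]]'
```

```text
time_s: 9.75
ee_pos: [533.3, -237.5, 7.7]
eef_rot: [2.236, 2.202, 0.001]
wrist_force: [0.3, -0.2, 0.4]
gripper_width: 50.0
gripper_force: 0.0
time_s: 10.38
ee_pos: [531.5, -237.1, 5.8]
eef_rot: [2.239, 2.203, -0.0]
wrist_force: [-1.2, 0.1, 0.3]
gripper_width: 21.7
gripper_force: 3.0
```

```bash
python3 -m pendant '[[[0,0,0,0,0,3,0.5],[0,0,0,0,0,5,0.5],[0,0,0,0,2.6,0,0.5],[0,0,0,0.5,4.5,0,0.5],[0,0,0,0.5,4.5,0,0.5],[0,0,0,0.5,4.6,0,0.5],[0,0,0,0.4,4.6,0,0.5],[0,0,0,0,0,0,0.5]]]'; python3 -m pendant '[[[0,0,0,0,0,0,0.5],[0,0,0,0,0,0,0.5]]]'
```

```text
time_s: 11.38
ee_pos: [549.8, -25.6, 85.0]
eef_rot: [-2.233, -2.208, 0.0]
wrist_force: [0.1, -0.5, -1.8]
gripper_width: 20.8
gripper_force: 30.0
time_s: 11.62
ee_pos: [550.3, -30.0, 85.5]
eef_rot: [2.241, 2.202, -0.001]
wrist_force: [0.1, 0.2, -2.0]
gripper_width: 20.6
gripper_force: 30.0
```

```bash
python3 -m pendant '[[[0,0,0,0,0,-3,0.5],[0,0,0,0,0,-3,0.5],[0,0,0,0,0,-0.8,0.5],[0,0,0,0,0,-0.3,0.5],[0,0,0,0,0,0,0.5]]]'|sed -n '2p;4,5p'; python3 -m pendant '[[[0,0,0,0,0,-0.2,0.5],[0,0,0,0,0,-0.2,0.5]]]'|sed -n '2p;4,5p'; python3 -m pendant '[[[0,0,0,0,0,-0.2,0.5],[0,0,0,0,0,0,0.5]]]'|sed -n '2p;4,5p'; python3 -m pendant '[[[0,0,0,0,0,-0.2,0.5],[0,0,0,0,0,0,0.5]]]'|sed -n '2p;4,5p'
```

```text
ee_pos: [551.9, -29.4, 16.7]
wrist_force: [-0.7, 1.6, 5.4]
gripper_width: 21.3
ee_pos: [554.8, -28.9, 15.6]
wrist_force: [-1.1, 4.6, 20.8]
gripper_width: 21.0
ee_pos: [556.8, -28.8, 15.5]
wrist_force: [-2.4, 5.8, 20.9]
gripper_width: 21.2
ee_pos: [555.4, -29.2, 11.4]
wrist_force: [-0.6, 1.7, -1.0]
gripper_width: 21.3
```

Run:
```python
from ov import *
st()
t=eyes.snapshot("top");s=eyes.snapshot("scene");cv2.imwrite("pics/t5.png",t);cv2.imwrite("pics/s5.png",s)
a=ov("top",t,[],None,5,(320,170),(70,70))
b=ov("scene",s,[],None,5,(295,160),(90,70))
cv2.imwrite("pics/o7.png",np.hstack([a,b]))
```

```text
13.0 [555.4 -29.2  11.4] ty -1.0 tz [ 0.01 -0.   -1.  ] F [-0.6  1.7 -1. ] w 21.3 gf 31.0
```

View pics/o7.png

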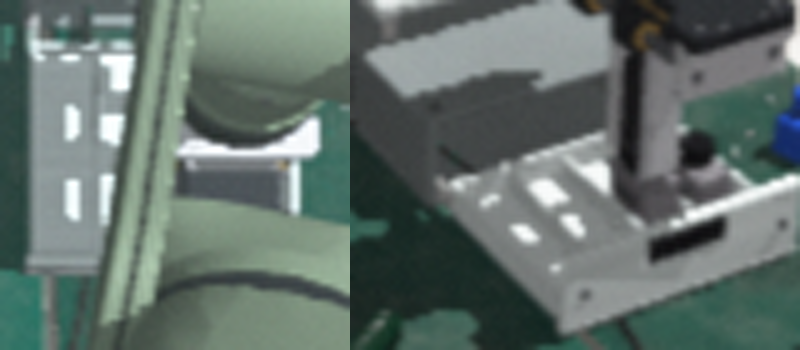

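Scene: the held pod stands in the bay beside D at about the same height, at (650,200). I'll continue pressing.

```bash
for z in 1; do python3 -m pendant '[[[0,0,0,0,0,-0.2,0.5],[0,0,0,0,0,0,0.5]]]'|sed -n '2p;4,5p'; python3 -m pendant '[[[0,0,0,0,0,-0.2,0.5],[0,0,0,0,0,0,0.5]]]'|sed -n '2p;4,5p'; python3 -m pendant '[[[0,0,0,0,0,-0.2,0.5],[0,0,0,0,0,0,0.5]]]'|sed -n '2p;4,5p'; done
```

```text
ee_pos: [550.4, -29.4, 4.7]
wrist_force: [0.2, -0.4, 4.3]
gripper_width: 21.3
ee_pos: [551.9, -29.8, 4.1]
wrist_force: [-0.4, -0.1, 8.9]
gripper_width: 21.0
ee_pos: [553.5, -29.6, 3.5]
wrist_force: [-1.1, 2.3, 13.0]
gripper_width: 21.0
```

```bash
python3 -m pendant '[[[0,0,0,0,0,0,5],[0,0,0,0,0,0,5],[0,0,0,0,0,0,5],[0,0,0,0,0,3,5],[0,0,0,0,0,6,5],[0,0,-7.4,-2.5,3.9,0,5],[0,0,-7.4,-2.5,3.9,0,5],[0,0,-7.4,-2.5,3.9,0,5]]]' >/dev/null; python3 -m pendant '[[[0,0,-7.4,-2.5,3.9,0,5],[0,0,-7.4,-2.5,3.9,0,5],[0,0,0,0,0,0,5],[0,0,0,0,0,0,5]]]'|tail -5
python3 - <<'E'
from chk import *
from ov import ov
st()
t=eyes.snapshot("top");s=eyes.snapshot("scene");cv2.imwrite("pics/t6.png",t)
chk([(469.7,280),(427.9,164.4)],t)
a=ov("top",t,[(547,-65,-.9,8,40),(547,-29,-.9,8,40)],(547,-11,-.9),5,(320,165),(70,70))
b=ov("scene",s,[],None,5,(295,160),(90,70))
cv2.imwrite("pics/o8.png",np.hstack([a,b]))
E
```

```text
ee_pos: [425.5, 165.5, 90.2]
eef_rot: [2.821, 1.381, -0.001]
wrist_force: [0.3, 0.2, 0.5]
gripper_width: 50.0
gripper_force: 0.0
15.3 [425.5 165.5  90.2] ty -37.8 tz [-0.    -0.001 -1.   ] F [0.3 0.2 0.5] w 50.0 gf 0.0
(469.7, 280) score 0.3 shift px [-12  -6]
(427.9, 164.4) score 0.3 shift px [13  3]
```

View pics/o8.png

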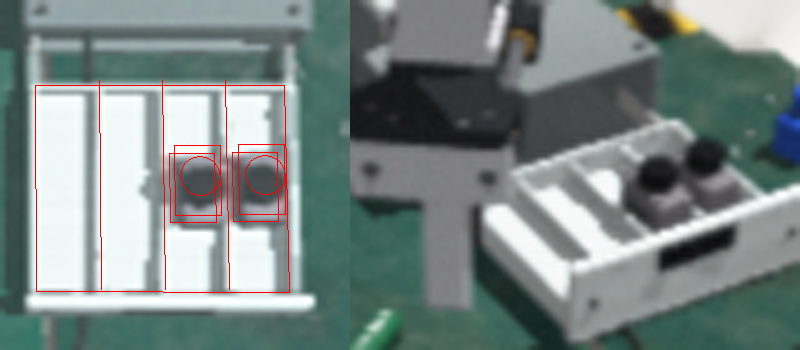

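Both pods stand squarely in their bays, with caps at (197,183) and (265,183). On to pod B.

```bash
python3 -m pendant '[[[0,0,0,0.2,-0.1,-4,5],[0,0,0,0,0,-4,5],[0,0,0,0,0,-0.5,5],[0,0,0,0,0,0,5]]]'|sed -n '2p;4p'; python3 -m pendant '[[[0,0,0,0,0,0,0.5],[0,0,0,0,0,0,0.5],[0,0,0,0,0,0,0.5],[0,0,0,0,0,0,0.5],[0,0,0,0,0,0,0.5],[0,0,0,0,0,0,0.5]]]'
```

```text
ee_pos: [428.2, 164.6, 6.0]
wrist_force: [0.5, 0.4, 0.9]
time_s: 16.7
ee_pos: [427.9, 165.4, 6.1]
eef_rot: [2.822, 1.38, 0.002]
wrist_force: [-0.9, 0.1, 3.7]
gripper_width: 21.1
gripper_force: 30.0
```

```bash
python3 -m pendant '[[[0,0,0,0,0,3,0.5],[0,0,0,0,0,5,0.5],[0,0,7.4,2.4,-3.2,0,0.5],[0,0,7.4,2.4,-3.2,0,0.5],[0,0,7.4,2.4,-3.2,0,0.5],[0,0,7.4,2.4,-3.2,0,0.5],[0,0,7.4,2.4,-3,0,0.5],[0,0,0,0,0,0,0.5]]]'>/dev/null; python3 -m pendant '[[[0,0,0,0,0,0,0.5],[0,0,0,0,0,0,0.5]]]'
```

```text
time_s: 17.95
ee_pos: [546.2, 8.2, 85.1]
eef_rot: [-2.237, -2.204, 0.001]
wrist_force: [-0.2, 0.7, -1.4]
gripper_width: 20.9
gripper_force: 30.0
```

```bash
python3 -m pendant '[[[0,0,0,0,-0.1,-3,0.5],[0,0,0,0,0,-3,0.5],[0,0,0,0,0,-0.8,0.5],[0,0,0,0,0,0,0.5],[0,0,0,0,0,0,0.5]]]'|sed -n '2p;4,5p'; python3 -m pendant '[[[0,0,0,0,0,-0.2,0.5],[0,0,0,0,0,0,0.5]]]'|sed -n '2p;4,5p'; python3 -m pendant '[[[0,0,0,0,0,-0.2,0.5],[0,0,0,0,0,0,0.5]]]'|sed -n '2p;4,5p'; python3 -m pendant '[[[0,0,0,0,0,-0.2,0.5],[0,0,0,0,0,0,0.5]]]'|sed -n '2p;4,5p'
```

```text
ee_pos: [548.7, 6.3, 19.1]
wrist_force: [-0.8, -0.9, -1.8]
gripper_width: 21.1
ee_pos: [547.9, 6.1, 16.2]
wrist_force: [0.5, 0.4, -1.6]
gripper_width: 21.0
ee_pos: [547.8, 6.1, 14.0]
wrist_force: [-0.4, 0.4, 1.4]
gripper_width: 21.6
ee_pos: [548.0, 6.1, 12.0]
wrist_force: [-0.8, -0.5, 3.2]
gripper_width: 21.1
```

```bash
python3 -m pendant '[[[0,0,0,0,0,-0.2,0.5],[0,0,0,0,0,-0.2,0.5]]]'|sed -n '2p;4,5p'; python3 -m pendant '[[[0,0,0,0,0,-0.2,0.5],[0,0,0,0,0,0,0.5]]]'|sed -n '2p;4,5p'; python3 -m pendant '[[[0,0,0,0,0,-0.2,0.5],[0,0,0,0,0,0,0.5]]]'|sed -n '2p;4,5p';python3 -m pendant '[[[0,0,0,0,0,-0.15,0.5],[0,0,0,0,0,0,0.5]]]'|sed -n '2p;4,5p'
```

```text
ee_pos: [547.5, 6.2, 7.2]
wrist_force: [-0.3, 0.2, -1.7]
gripper_width: 21.1
ee_pos: [546.5, 6.4, 4.8]
wrist_force: [-0.4, -0.4, -1.4]
gripper_width: 20.8
ee_pos: [548.1, 6.2, 4.3]
wrist_force: [-1.4, 0.1, 3.4]
gripper_width: 20.9
ee_pos: [549.7, 6.2, 4.2]
wrist_force: [-1.0, 0.9, 8.6]
gripper_width: 20.8
```

```bash
python3 -m pendant '[[[0,0,0,0,0,0,5],[0,0,0,0,0,0,5],[0,0,0,0,0,0,5],[0,0,0,0,0,3,5],[0,0,0,0,0,6,5],[0,0,0,0,0,0,5]]]'|sed -n '1,2p;4,5p'
python3 - <<'E'
from chk import *
chk([(469.7,280)]); st()
E
```

```text
time_s: 21.08
ee_pos: [551.6, 5.6, 97.0]
wrist_force: [-0.0, -0.6, -0.5]
gripper_width: 50.0
(469.7, 280) score 0.68 shift px [0 0]
21.1 [549.1   5.9  94.1] ty -0.9 tz [ 0.004 -0.001 -1.   ] F [-0.   0.7 -0.6] w 49.9 gf 0.0
```

```bash
python3 -m pendant '[[[0,0,-9.5,-1.13,3.91,0,5],[0,0,-9.5,-1.13,3.91,0,5],[0,0,-9.5,-1.13,3.91,0,5],[0,0,-9.5,-1.13,3.91,0,5],[0,0,-9.5,-1.13,3.91,0,5],[0,0,-9.5,-1.13,3.91,0,5],[0,0,-9.5,-1.13,3.91,0,5],[0,0,0,0,0,0,5]]]'>/dev/null; python3 -m pendant '[[[0,0,0,0,0,0,5]]]'; python3 -c "
from h import *
st()"
```

```text
time_s: 22.25
ee_pos: [467.1, 278.9, 90.4]
eef_rot: [3.079, 0.618, -0.005]
wrist_force: [-0.2, -0.5, 0.1]
gripper_width: 49.9
gripper_force: 0.0
22.2 [467.1 278.9  90.4] ty -67.3 tz [-0.003 -0.002 -1.   ] F [-0.2 -0.5  0.1] w 49.9 gf 0.0
```

```bash
python3 -m pendant '[[[0,0,0,0.2,0.1,-4,5],[0,0,0,0,0,-4,5],[0,0,0,0,0,-0.4,5],[0,0,0,0,0,0,5]]]'|sed -n '2p;4p'; python3 -m pendant '[[[0,0,0,0,0,0,0.5],[0,0,0,0,0,0,0.5],[0,0,0,0,0,0,0.5],[0,0,0,0,0,0,0.5],[0,0,0,0,0,0,0.5],[0,0,0,0,0,0,0.5]]]'
```

```text
ee_pos: [470.9, 280.1, 8.5]
wrist_force: [0.5, 1.2, 0.9]
time_s: 23.5
ee_pos: [470.9, 281.2, 8.7]
eef_rot: [-3.08, -0.615, -0.002]
wrist_force: [-0.1, 0.3, 4.5]
gripper_width: 21.2
gripper_force: 30.0
```

```bash
python3 -m pendant '[[[0,0,0,0,0,3,0.5],[0,0,0,0,0,5,0.5],[0,0,9.5,1.1,-3.4,0,0.5],[0,0,9.5,1.1,-3.4,0,0.5],[0,0,9.5,1.1,-3.4,0,0.5],[0,0,9.5,1.1,-3.4,0,0.5],[0,0,9.5,1.1,-3.4,0,0.5],[0,0,9.5,1.1,-3.4,0,0.5]]]'>/dev/null; python3 -m pendant '[[[0,0,9.5,1.1,-3.4,0,0.5],[0,0,0,0,0,0,0.5],[0,0,0,0,0,0,0.5]]]'; python3 -c "
from h import *
st()"
```

```text
time_s: 24.88
ee_pos: [546.3, 43.5, 87.3]
eef_rot: [-2.239, -2.201, 0.001]
wrist_force: [0.2, 0.4, -1.2]
gripper_width: 20.9
gripper_force: 30.0
24.9 [546.3  43.5  87.3] ty -1.0 tz [-0.002  0.001 -1.   ] F [ 0.2  0.4 -1.2] w 20.9 gf 30.0
```

```bash
python3 -m pendant '[[[0,0,0,0.1,0,-3,0.5],[0,0,0,0,0,-3,0.5],[0,0,0,0,0,-0.8,0.5],[0,0,0,0,0,0,0.5],[0,0,0,0,0,0,0.5]]]'|sed -n '2p;4,5p'; python3 -m pendant '[[[0,0,0,0,0,-0.2,0.5],[0,0,0,0,0,0,0.5]]]'|sed -n '2p;4,5p'; python3 -m pendant '[[[0,0,0,0,0,-0.2,0.5],[0,0,0,0,0,0,0.5]]]'|sed -n '2p;4,5p'; python3 -m pendant '[[[0,0,0,0,0,-0.2,0.5],[0,0,0,0,0,0,0.5]]]'|sed -n '2p;4,5p'; python3 -m pendant '[[[0,0,0,0,0,-0.2,0.5],[0,0,0,0,0,-0.2,0.5]]]'|sed -n '2p;4,5p'
```

```text
ee_pos: [549.6, 43.2, 21.5]
wrist_force: [0.3, -0.4, -0.9]
gripper_width: 21.0
ee_pos: [548.8, 42.8, 18.7]
wrist_force: [-0.7, 0.1, -1.5]
gripper_width: 21.1
ee_pos: [548.9, 42.7, 16.7]
wrist_force: [-0.1, 0.9, 2.4]
gripper_width: 20.8
ee_pos: [548.9, 42.8, 14.5]
wrist_force: [-0.8, -0.8, 3.7]
gripper_width: 21.0
ee_pos: [547.9, 43.0, 9.5]
wrist_force: [0.6, -1.4, -1.0]
gripper_width: 20.6
```

```bash
python3 -m pendant '[[[0,0,0,0,0,-0.2,0.5],[0,0,0,0,0,0,0.5]]]'|sed -n '2p;4,5p'; python3 -m pendant '[[[0,0,0,0,0,-0.2,0.5],[0,0,0,0,0,0,0.5]]]'|sed -n '2p;4,5p';python3 -m pendant '[[[0,0,0,0,0,-0.2,0.5],[0,0,0,0,0,0,0.5]]]'|sed -n '2p;4,5p'
```

```text
ee_pos: [547.7, 43.1, 7.4]
wrist_force: [-0.5, 0.5, -1.4]
gripper_width: 20.9
ee_pos: [549.3, 42.9, 7.1]
wrist_force: [-0.4, -0.4, 5.1]
gripper_width: 21.0
ee_pos: [551.5, 42.9, 7.0]
wrist_force: [-1.3, 1.3, 11.1]
gripper_width: 21.0
```

```bash
python3 -m pendant '[[[0,0,0,0,0,0,5],[0,0,0,0,0,0,5],[0,0,0,0,0,0,5],[0,0,0,0,0,3,5],[0,0,0,0,0,6,5],[0,0,9,-3,-1,0,3],[0,0,9,-3,-1,0,0],[0,0,9,-3,-1,0,0]]]'|sed -n '2p;4p'; python3 -m pendant '[[[0,0,9,-3,-1,0,0],[0,0,9,-1.5,-1,0,0],[0,0,9,0,0,0,0],[0,0,9,0,0,0,0],[0,0,9,0,0,0,0],[0,0,9,0,0,0,0],[0,0,9,0,0,0,0],[0,0,0,0,0,0,0]]]'
python3 - <<'E'
from ov import *
st()
t=eyes.snapshot("top");s=eyes.snapshot("scene");cv2.imwrite("pics/t7.png",t);cv2.imwrite("pics/s7.png",s)
a=ov("top",t,[],None,4,(320,165),(70,100))
b=ov("scene",s,[],None,4,(275,145),(130,100))
cv2.imwrite("pics/o9.png",np.hstack([a,b]))
E
```

```text
ee_pos: [457.1, 12.7, 93.8]
wrist_force: [-0.2, -0.1, 0.6]
time_s: 29.25
ee_pos: [413.0, -7.0, 93.8]
eef_rot: [-0.028, -3.141, -0.0]
wrist_force: [0.0, -0.1, -0.6]
gripper_width: 0.1
gripper_force: 0.0
29.2 [413.   -7.   93.8] ty 89.0 tz [-0.001  0.    -1.   ] F [ 0.  -0.1 -0.6] w 0.1 gf 0.0
```

View pics/o9.png

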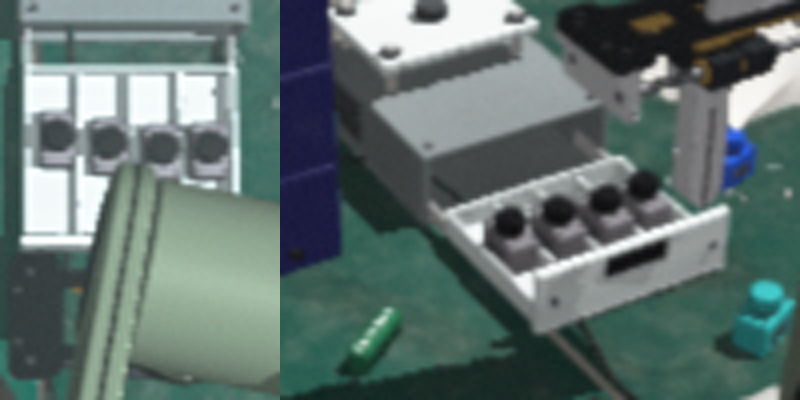

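All four pods stand in the bays with their caps low at (55,135), (108,140), (162,145) and (208,143). The fingertips are at about scene pixel (380,195).

```bash
python3 - <<'E'
from h import *
print(P("scene",[[413,-7,z] for z in(94,114,134)]))
E
python3 -m pendant '[[[0,0,0,0,-0.3,-4,0],[0,0,0,0,0,-3.5,0],[0,0,0,0,0,0,0]]]'
```

```text
[[377.18486569 205.49432626]
 [377.80453711 199.03510366]
 [378.4377198  192.43504463]]
time_s: 29.72
ee_pos: [410.1, -9.4, 16.8]
eef_rot: [-0.027, -3.135, -0.003]
wrist_force: [-0.5, -0.3, -0.1]
gripper_width: 0.6
gripper_force: 0.0
```

```bash
python3 -m pendant '[[[0,0,0,2.5,0,-1,0],[0,0,0,2.5,0,0,0],[0,0,0,1,0,0,0],[0,0,0,1,0,0,0],[0,0,0,1,0,0,0],[0,0,0,1,0,0,0],[0,0,0,1.5,0,0,0],[0,0,0,1.5,0,0,0]]]'|sed -n '2p;4p';python3 -m pendant '[[[0,0,0,1.5,0,0,0],[0,0,0,1.5,0,0,0],[0,0,0,1.5,0,0,0],[0,0,0,1,0,0,0],[0,0,0,0.5,0,0,0],[0,0,0,0,0,0,0]]]'|sed -n '2p;4p'
```

```text
ee_pos: [534.2, -10.3, 9.1]
wrist_force: [-1.7, -0.5, 1.0]
ee_pos: [594.3, -9.9, 9.3]
wrist_force: [0.7, 0.1, -0.2]
```

```bash
python3 -m pendant '[[[0,0,0,0.4,0,0,0],[0,0,0,0.4,0,0,0],[0,0,0,0,0,0,0]]]'|sed -n '2p;4p';python3 -m pendant '[[[0,0,0,0.3,0,0,0],[0,0,0,0.3,0,0,0],[0,0,0,0,0,0,0]]]'|sed -n '2p;4p';python3 -m pendant '[[[0,0,0,0.3,0,0,0],[0,0,0,0.3,0,0,0],[0,0,0,0,0,0,0]]]'|sed -n '2p;4p'
```

```text
ee_pos: [601.3, -9.9, 9.1]
wrist_force: [-2.1, 1.6, 0.7]
ee_pos: [605.9, -10.0, 8.8]
wrist_force: [-3.4, 0.5, 1.2]
ee_pos: [609.3, -10.0, 8.7]
wrist_force: [-12.5, -0.4, 7.8]
```

```bash
python3 -m pendant '[[[0,0,0,0.3,0,0,0],[0,0,0,0,0,0,0]]]'|sed -n '2p;4p';python3 -m pendant '[[[0,0,0,0.3,0,0,0],[0,0,0,0,0,0,0]]]'|sed -n '2p;4p'; python3 -m pendant '[[[0,0,0,-4,0,0,0],[0,0,0,-6,0,0,0],[0,0,0,-6,0,0,0],[0,0,0,0,0,0,0]]]'|sed -n '2p;4p'
python3 - <<'E'
from ov import *
t=eyes.snapshot("top");s=eyes.snapshot("scene");cv2.imwrite("pics/t8.png",t)
a=ov("top",t,[],None,4,(320,150),(70,100))
b=ov("scene",s,[],None,4,(275,145),(130,100))
cv2.imwrite("pics/o10.png",np.hstack([a,b]))
E
```

```text
ee_pos: [609.1, -10.0, 8.7]
wrist_force: [-18.4, -0.4, 14.4]
ee_pos: [608.8, -9.9, 8.4]
wrist_force: [-25.1, -0.7, 19.1]
ee_pos: [452.6, -8.8, 6.9]
wrist_force: [0.6, -0.4, 0.2]
```

View pics/o10.png

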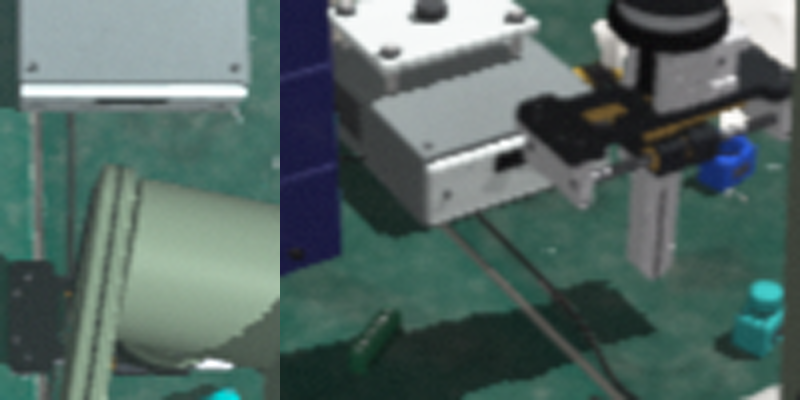

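Tray front is flush with the housing, so it is seated. Next the safety cap; the pod grips showed that the real fingertips sit about 30 mm above the reported TCP.

```bash
python3 -m pendant '[[[0,0,0,0,0,4,3],[0,0,0,0,0,4,5],[0,0,-10,-0.7,-5.2,0,5],[0,0,-10,-0.8,-5.2,0,5],[0,0,-10,-0.9,-5.2,0,5],[0,0,-10,-0.9,-5.2,0,5],[0,0,-10,-0.9,-5.2,0,5],[0,0,-10,-0.9,-5.1,0,5]]]' 45 >/dev/null; python3 -m pendant '[[[0,0,-10,0,0,0,5],[0,0,-10,0,0,0,5],[0,0,-10,0,0,0,5],[0,0,0,0,0,0,5]]]'; python3 -c "
from h import *
st()"
```

```text
time_s: 35.2
ee_pos: [410.6, -323.5, 90.4]
eef_rot: [2.234, 2.203, -0.0]
wrist_force: [0.5, -0.5, -0.0]
gripper_width: 50.0
gripper_force: 0.0
35.2 [ 410.6 -323.5   90.4] ty -0.8 tz [ 0.003 -0.003 -1.   ] F [ 0.5 -0.5 -0. ] w 50.0 gf 0.0
```

```bash
python3 -m pendant '[[[0,0,0,0,0,-4,5],[0,0,0,0,0,0,5],[0,0,0,0,0,0,5],[0,0,0,0,0,0,5]]]'; python3 -c "
from rig import eyes
from h import *
t=eyes.snapshot('top');st()"
```

```text
time_s: 35.7
ee_pos: [409.5, -322.3, 50.8]
eef_rot: [2.236, 2.202, -0.0]
wrist_force: [-0.4, 0.1, 1.0]
gripper_width: 49.9
gripper_force: 0.0
35.8 [ 409.4 -322.2   50.7] ty -0.9 tz [ 0.002 -0.002 -1.   ] F [ 0.2 -0.1  0.4] w 50.2 gf 0.0
```

```bash
python3 -m pendant '[[[0,0,0,-0.7,0.3,0,5],[0,0,0,0,0,-2,5],[0,0,0,0,0,-1.5,5],[0,0,0,0,0,-0.6,5],[0,0,0,0,0,0,5]]]'|sed -n '2p;4p';python3 -m pendant '[[[0,0,0,0,0,0,0.5],[0,0,0,0,0,0,0.5],[0,0,0,0,0,0,0.5],[0,0,0,0,0,0,0.5],[0,0,0,0,0,0,0.5],[0,0,0,0,0,0,0.5]]]' 45
```

```text
ee_pos: [401.0, -317.8, 7.7]
wrist_force: [-0.5, 0.2, 0.4]
time_s: 37.12
ee_pos: [402.1, -318.4, 8.6]
eef_rot: [2.238, 2.203, 0.001]
wrist_force: [3.1, 0.6, 1.2]
gripper_width: 23.4
gripper_force: 45.0
```

Gripped at 23.4 mm, which fits the 24 mm cap. Pulling up.

```bash
python3 -m pendant '[[[0,0,0,0,0,0.2,0.5],[0,0,0,0,0,0.2,0.5]]]'|sed -n '2p;4,5p';python3 -m pendant '[[[0,0,0,0,0,0.2,0.5],[0,0,0,0,0,0.2,0.5]]]'|sed -n '2p;4,5p';python3 -m pendant '[[[0,0,0,0,0,0.2,0.5],[0,0,0,0,0,0,0.5]]]'|sed -n '2p;4,5p';python3 -m pendant '[[[0,0,0,0,0,0.2,0.5],[0,0,0,0,0,0,0.5]]]'|sed -n '2p;4,5p'
```

```text
ee_pos: [402.1, -318.4, 11.6]
wrist_force: [5.3, -2.7, -8.8]
gripper_width: 23.0
ee_pos: [402.1, -318.4, 16.6]
wrist_force: [3.8, -0.6, 1.7]
gripper_width: 22.9
ee_pos: [402.1, -318.4, 18.6]
wrist_force: [5.2, 0.1, 0.1]
gripper_width: 23.0
ee_pos: [402.0, -318.4, 18.7]
wrist_force: [8.9, -3.3, -11.7]
gripper_width: 22.8
```

```bash
python3 -m pendant '[[[0,0,0,0,0,0,5],[0,0,0,0,0,0,5],[0,0,0,0,0,0,5],[0,0,0,0,0,0,5],[0,0,0,0,0,2,5],[0,0,0,0,0,4,5],[0,0,0,0,0,4,5],[0,0,0,0.6,5.2,0,3]]]' 20|sed -n '2p;4,5p';python3 -m pendant '[[[0,0,0,0.6,5.2,0,0],[0,0,0,0.6,5.2,0,0],[0,0,0,0.6,5.2,0,0],[0,0,0,0.6,5.2,0,0],[0,0,0,0.6,5.2,0,0],[0,0,0,0.6,5.2,0,0],[0,0,0,0.6,5.2,0,0],[0,0,0,0,0,0,0]]]'|sed -n '2p;4,5p'
python3 - <<'E'
from h import *
t=eyes.snapshot("top");r=cv2.imread("pics/top0.png");cv2.imwrite("pics/t9.png",t)
# safety cap shift: template = dark cap patch from the first picture
u,v=P("top",[[402.4,-319.3,56]])[0].round().astype(int)
tp=r[v-6:v+7,u-6:u+7];m=cv2.matchTemplate(cv2.resize(t[v-14:v+15,u-14:u+15],None,fx=4,fy=4,interpolation=2),cv2.resize(tp,None,fx=4,fy=4,interpolation=2),cv2.TM_CCOEFF_NORMED)
_,k,_,l=cv2.minMaxLoc(m);print(k,np.array(l)/4-8,"expect up",P("top",[[402.4,-319.3,66]])[0]-P("top",[[402.4,-319.3,56]])[0]); st()
E
```

```text
ee_pos: [410.2, -270.6, 124.8]
wrist_force: [1.3, 0.8, -0.3]
gripper_width: 43.2
ee_pos: [449.0, 100.8, 120.3]
wrist_force: [0.9, -0.6, -0.1]
gripper_width: 0.4
0.9460266828536987 [1. 0.] expect up [ 1.45021695 -0.14534443]
40.2 [449.   99.  120.1] ty -0.7 tz [-0.    -0.001 -1.   ] F [ 0.1 -0.1 -0.3] w 0.5 gf 0.0
```

```bash
python3 -m pendant '[[[0,0,0,0.7,5.1,0,0],[0,0,0,0.7,5.1,0,0],[0,0,0,0.7,5.1,0,0],[0,0,0,0.7,5.1,0,0],[0,0,0,0.7,5.1,0,0],[0,0,0,0.6,5.1,0,0],[0,0,0,0,0,0,0],[0,0,0,0,0,0,0]]]'|sed -n '2p;4,5p'; python3 -m pendant '[[[0,0,0,0,0,-4,0],[0,0,0,0,0,-3,0],[0,0,0,0,0,-2,0],[0,0,0,0,0,0,0],[0,0,0,0,0,0,0]]]'|sed -n '2p;4,5p'
```

```text
ee_pos: [490.7, 401.9, 119.6]
wrist_force: [1.0, 0.6, -0.7]
gripper_width: 0.3
ee_pos: [491.6, 404.0, 31.6]
wrist_force: [0.6, 0.1, -0.3]
gripper_width: 0.4
```

```bash
python3 -m pendant '[[[0,0,0,0,0,-0.8,0],[0,0,0,0,0,-0.4,0],[0,0,0,0,0,0,0]]]'|sed -n '2p;4p';python3 -m pendant '[[[0,0,0,0,0,-0.4,0],[0,0,0,0,0,0,0]]]'|sed -n '2p;4p';python3 -m pendant '[[[0,0,0,0,0,-0.4,0],[0,0,0,0,0,0,0]]]'|sed -n '2p;4p';python3 -m pendant '[[[0,0,0,0,0,-0.4,0],[0,0,0,0,0,0,0]]]'|sed -n '2p;4p';python3 -m pendant '[[[0,0,0,0,0,-0.4,0],[0,0,0,0,0,0,0]]]'|sed -n '2p;4p'
```

```text
ee_pos: [489.9, 403.8, 17.7]
wrist_force: [-0.3, -0.5, 0.5]
ee_pos: [490.6, 404.2, 14.2]
wrist_force: [0.0, 0.7, 0.8]
ee_pos: [490.5, 404.3, 10.3]
wrist_force: [-0.7, -0.3, 3.7]
ee_pos: [490.3, 404.2, 6.3]
wrist_force: [-1.8, 1.6, 5.8]
ee_pos: [490.0, 404.2, 2.5]
wrist_force: [-2.3, 0.2, 7.2]
```

```bash
python3 -m pendant '[[[0,0,0,0,0,-0.4,0],[0,0,0,0,0,-0.4,0],[0,0,0,0,0,0,0]]]'|sed -n '2p;4p';python3 -m pendant '[[[0,0,0,0,0,-0.4,0],[0,0,0,0,0,0,0]]]'|sed -n '2p;4p';python3 -m pendant '[[[0,0,0,0,0,-0.3,0],[0,0,0,0,0,0,0]]]'|sed -n '2p;4p';python3 -m pendant '[[[0,0,0,0,0,-0.3,0],[0,0,0,0,0,0,0]]]'|sed -n '2p;4p'
```

```text
ee_pos: [489.3, 404.1, -4.4]
wrist_force: [-5.7, -0.5, 11.7]
ee_pos: [489.3, 404.2, -4.8]
wrist_force: [-12.3, -5.8, 29.1]
ee_pos: [489.4, 404.3, -5.0]
wrist_force: [-17.1, -8.7, 41.9]
ee_pos: [489.4, 404.3, -5.3]
wrist_force: [-21.4, -11.3, 54.8]
```

```bash
python3 -m pendant '[[[0,0,0,0,0,0.6,0],[0,0,0,0,0,0,0]]]'|sed -n '1,2p;4p'
python3 - <<'E'
from h import *
s=eyes.snapshot("scene");r=cv2.imread("pics/scene0.png");t=eyes.snapshot("top");r2=cv2.imread("pics/top0.png")
cv2.imwrite("pics/s10.png",s);cv2.imwrite("pics/t10.png",t)
for n,a,b in(("scene",r,s),("top",r2,t)):
  for q,lever in(((462,435),112),((462,377),112),((516,438),58),((516,381),58),((489,440),88)):
    z=17+lever*.29; d=lever*.24
    u=P(n,[[*q,z]])[0]; e=P(n,[[q[0]-.24*lever*.15,q[1],z-d]])[0]-u
    x,y=u.round().astype(int);h=6
    tp=cv2.resize(a[y-h:y+h+1,x-h:x+h+1],None,fx=4,fy=4,interpolation=2);w=cv2.resize(b[y-h-12:y+h+13,x-h-12:x+h+13],None,fx=4,fy=4,interpolation=2)
    _,k,_,l=cv2.minMaxLoc(cv2.matchTemplate(w,tp,cv2.TM_CCOEFF_NORMED))
    print(n,q,u.round(),"score",round(k,2),"shift",np.array(l)/4-12,"expect at stop",e.round(1))
E
```

```text
time_s: 44.55
ee_pos: [489.6, 404.3, -4.8]
wrist_force: [-10.3, -4.9, 27.2]
scene (462, 435) [204. 269.] score 0.93 shift [3.75 9.25] expect at stop [2.4 9.6]
scene (462, 377) [229. 260.] score 0.93 shift [2.5 9.5] expect at stop [2.  9.5]
scene (516, 438) [196. 260.] score 0.83 shift [1.5  5.25] expect at stop [1.3 4.9]
scene (516, 381) [220. 252.] score 0.92 shift [-12.    10.75] expect at stop [1.1 4.8]
scene (489, 440) [198. 265.] score 0.83 shift [ 7. 12.] expect at stop [1.9 7.5]
top (462, 435) [190. 233.] score 0.43 shift [12.  1.] expect at stop [3.  2.3]
top (462, 377) [212. 232.] score 0.93 shift [2.5 2.5] expect at stop [2.5 2.3]
top (516, 438) [192. 214.] score 0.61 shift [12.  -0.5] expect at stop [1.5 1.4]
top (516, 381) [212. 214.] score 0.97 shift [1.5  1.75] expect at stop [1.3 1.4]
top (489, 440) [190. 223.] score 0.37 shift [9.  2.5] expect at stop [2.3 1.9]
```

The visible corners have moved as expected at the stop (about 9.4 px against 9.5 predicted), so the treadle is at its stop. Holding for more than 5 s at about 27 N.

```bash
R='x'; for i in 1 2 3 4 5 6; do python3 -m pendant '[[[0,0,0,0,0,0,0],[0,0,0,0,0,0,0],[0,0,0,0,0,0,0],[0,0,0,0,0,0,0],[0,0,0,0,0,0,0],[0,0,0,0,0,0,0],[0,0,0,0,0,0,0],[0,0,0,0,0,0,0]]]'|sed -n '1,2p;4p'; done
```

```text
time_s: 45.65
ee_pos: [489.5, 404.3, -4.8]
wrist_force: [-11.5, -4.7, 27.8]
time_s: 46.65
ee_pos: [489.6, 404.3, -4.8]
wrist_force: [-12.2, -4.7, 27.8]
time_s: 47.65
ee_pos: [489.6, 404.3, -4.8]
wrist_force: [-11.5, -4.4, 28.2]
time_s: 48.65
ee_pos: [489.5, 404.3, -4.8]
wrist_force: [-11.3, -5.8, 27.4]
time_s: 49.65
ee_pos: [489.6, 404.3, -4.8]
wrist_force: [-10.4, -5.0, 27.4]
time_s: 50.65
ee_pos: [489.6, 404.3, -4.7]
wrist_force: [-11.5, -4.2, 27.5]
```

```bash
python3 -m pendant '[[[0,0,0,0,0,1,0],[0,0,0,0,0,1,0],[0,0,0,0,0,1.5,0],[0,0,0,0,0,4,0],[0,0,0,0,0,5,0],[0,0,0,-0.6,-5.2,0,0],[0,0,0,-0.6,-5.2,0,0],[0,0,0,-0.6,-5.2,0,0]]]'|sed -n '2p;4p'; python3 -m pendant '[[[0,0,0,-0.6,-5.2,0,0],[0,0,0,-0.6,-5.2,0,0],[0,0,0,-0.6,-5.2,0,0],[0,0,0,-0.6,-5.2,0,0],[0,0,0,-0.6,-5.2,0,0],[0,0,0,-0.6,-5.2,0,0],[0,0,0,-0.6,-5.2,0,0],[0,0,0,-0.6,-5.2,0,0]]]'|sed -n '2p;4p';python3 -m pendant '[[[0,0,0,-0.6,-5.2,0,0],[0,0,0,-0.6,-5.2,0,0],[0,0,0,-0.6,-4.5,0,0],[0,0,0,0,0,0,0],[0,0,0,0,0,0,0],[0,0,0,0,0,0,0]]]'|sed -n '2p;4p'
python3 - <<'E'
from h import *
t=eyes.snapshot("top");a=cv2.imread("pics/top0.png");s=eyes.snapshot("scene");b=cv2.imread("pics/scene0.png")
print("treadle diff",np.abs(t[190:245,182:225].astype(int)-a[190:245,182:225]).mean(),np.abs(s[235:290,180:245].astype(int)-b[235:290,180:245]).mean()); st()
E
```

```text
ee_pos: [471.1, 246.1, 114.6]
wrist_force: [1.0, -0.8, 0.2]
ee_pos: [423.0, -169.3, 114.7]
wrist_force: [1.4, 0.7, -0.8]
ee_pos: [406.2, -315.4, 114.8]
wrist_force: [0.2, 0.2, 0.2]
treadle diff 1.1434813248766738 1.092027972027972
53.5 [ 406.5 -315.7  115.1] ty -0.8 tz [-0.  0. -1.] F [-0.4  0.4  1. ] w 0.4 gf 0.0
```

```bash
python3 -m pendant '[[[0,0,0,-0.4,-0.3,-4,0],[0,0,0,0,0,-3,0],[0,0,0,0,0,0,0],[0,0,0,0,0,0,0]]]'|sed -n '2p;4p'; python3 -m pendant '[[[0,0,0,0,0,-0.4,0],[0,0,0,0,0,-0.3,0],[0,0,0,0,0,0,0]]]'|sed -n '2p;4p';python3 -m pendant '[[[0,0,0,0,0,-0.3,0],[0,0,0,0,0,0,0]]]'|sed -n '2p;4p';python3 -m pendant '[[[0,0,0,0,0,-0.3,0],[0,0,0,0,0,0,0]]]'|sed -n '2p;4p';python3 -m pendant '[[[0,0,0,0,0,-0.3,0],[0,0,0,0,0,0,0]]]'|sed -n '2p;4p'
```

```text
ee_pos: [403.2, -320.3, 46.3]
wrist_force: [0.5, 0.2, 0.4]
ee_pos: [402.4, -320.1, 38.3]
wrist_force: [0.1, 0.2, 0.5]
ee_pos: [402.4, -320.3, 35.2]
wrist_force: [0.1, -0.8, 0.5]
ee_pos: [402.4, -320.2, 32.2]
wrist_force: [-0.3, 0.2, 0.7]
ee_pos: [402.0, -319.7, 28.5]
wrist_force: [-0.0, 0.9, -0.3]
```

```bash
python3 -m pendant '[[[0,0,0,0,0,-0.3,0],[0,0,0,0,0,0,0]]]'|sed -n '2p;4p';python3 -m pendant '[[[0,0,0,0,0,-0.3,0],[0,0,0,0,0,0,0]]]'|sed -n '2p;4p';python3 -m pendant '[[[0,0,0,0,0,-0.2,0],[0,0,0,0,0,0,0]]]'|sed -n '2p;4p';python3 -m pendant '[[[0,0,0,0,0,-0.2,0],[0,0,0,0,0,0,0]]]'|sed -n '2p;4p';python3 -m pendant '[[[0,0,0,0,0,-0.2,0],[0,0,0,0,0,0,0]]]'|sed -n '2p;4p'
```

```text
ee_pos: [402.2, -319.9, 25.7]
wrist_force: [-0.7, -0.0, -0.5]
ee_pos: [402.4, -320.2, 25.3]
wrist_force: [-4.0, 3.8, 15.2]
ee_pos: [402.5, -320.3, 25.2]
wrist_force: [-7.2, 7.4, 26.0]
ee_pos: [402.6, -320.4, 25.0]
wrist_force: [-10.4, 9.6, 37.2]
ee_pos: [402.7, -320.4, 24.9]
wrist_force: [-13.7, 13.5, 49.2]
```

```bash
python3 -m pendant '[[[0,0,0,0,0,2,0],[0,0,0,0,0,5,0],[0,0,0,0,0,4,0],[0,0,0,0,6,0,0],[0,0,0,0,6,0,0],[0,0,0,0,6,0,0],[0,0,0,0,6,0,0],[0,0,0,0,6,0,0]]]'|sed -n '1,2p;4p'
python3 - <<'E'
from h import *
t=eyes.snapshot("top");s=eyes.snapshot("scene");cv2.imwrite("pics/t11.png",t);cv2.imwrite("pics/s11.png",s)
r=cv2.imread("pics/top0.png");u,v=P("top",[[402.4,-319.3,56]])[0].round().astype(int)
for n in("t4","t6","t9","t10","t11"):
    q=cv2.imread(f"pics/{n}.png");print(n,"cap diff vs start",np.abs(q[v-7:v+8,u-7:u+8].astype(int)-r[v-7:v+8,u-7:u+8]).mean().round(2))
    g=255-q[v-9:v+10,u-9:u+10].mean(2);g[g<170]=0;m=cv2.moments(g);print("  dark centroid",round(m['m10']/m['m00'],2),round(m['m01']/m['m00'],2))
q=cv2.imread("pics/top0.png");g=255-q[v-9:v+10,u-9:u+10].mean(2);g[g<170]=0;m=cv2.moments(g);print("start",round(m['m10']/m['m00'],2),round(m['m01']/m['m00'],2))
# bystanders and press vs start
print("treadle diff",np.abs(t[190:245,182:225].astype(int)-r[190:245,182:225]).mean().round(2));st()
E
```

```text
time_s: 57.38
ee_pos: [402.1, -18.4, 127.3]
wrist_force: [0.8, 0.3, -0.0]
t4 cap diff vs start 38.09
  dark centroid 9.99 7.17
t6 cap diff vs start 4.57
  dark centroid 7.02 8.37
t9 cap diff vs start 10.21
  dark centroid 7.5 8.24
t10 cap diff vs start 11.41
  dark centroid 7.89 8.25
t11 cap diff vs start 1.97
  dark centroid 6.77 8.24
start 6.89 8.26
treadle diff 2.34
57.5 [401.3 -14.9 126.9] ty -0.4 tz [-0.001  0.002 -1.   ] F [ 0.1 -0.9 -0.1] w 0.4 gf 0.0
```

```bash
python3 -m pendant '[[[0,0,0,0,0,0,0],[0,0,0,0,0,0,0],[0,0,0,0,0,0,0],[0,0,0,0,0,0,0]]]'|sed -n '1,2p'; python3 -c "
import cv2,numpy as np
a=cv2.imread('pics/t8.png').astype(int);b=cv2.imread('pics/t11.png').astype(int)
print(np.abs(a[160:178,325:350]-b[160:178,325:350]).mean(),np.abs(a[160:178,350:382]-b[160:178,350:382]).mean())
from rig import robot
print(robot.close_job())"
```

```text
time_s: 57.98
ee_pos: [402.4, -21.1, 127.1]
0.9940740740740741 0.9699074074074074
the job is handed in; nothing more can be done
None
```

The job is handed in (no verdict shown): all four pods stand in the tray with caps pressed home, the tray is seated, the treadle was held at its stop for over 6 s with the safety cap up, and the safety cap is back down.

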